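# Load the parts carousel and index it

### The arm

A 7-joint arm with a two-finger parallel gripper is mounted at the origin on the work surface. World frame = base frame: x ahead of the robot, y to its left, z up, the work surface at z = 0. Lengths are in m, angles in rad, forces in N, time in s.
With the tool pointing down it reaches from about 0.425 to 0.875 m from the base axis. Payload 8.4 kg.
Tool frame: the origin (TCP) lies on the front face of the gripper's body, between the roots of the fingers; the fingertips stand 70 mm ahead of it and the grasp point (between the pads) lies 51 mm ahead of it; y points along the fingers, z is the direction in which the jaws open and shut, and the axes are right-handed (so a half turn about y gives the same grasp; the last joint's range is limited). The gripper opens to 87 mm and grips with 3 to 60 N. Pads are 19 mm wide; open, the fingers measure 117 mm over their backs; the gripper's body (75 mm by 190 mm) begins 51 mm behind the grasp point.
Start: joints at [-1.355, 0.333, 0.04, 1.465, -0.013, 1.343, -0.059], TCP at [0.201, 0.618, 0.292] pointing down, gripper open.
Joint ranges: [-2.58, 2.58], [-0.38, 2.09], [-1.3, 1.39], [0.25, 2.4], [-1.5, 4.64], [0.08, 2.09], [-2.65, 2.65]. Speed limits (rad/s): [2.22, 2.22, 2.79, 2.79, 3.14, 3.14, 3.14].

### API

Orientations are given as a rotation vector (axis times angle).
In Python, from rig import arm gives the robot as it stands. Calls block until the motion is done:
- arm.goto(position, orientation): joint-space move of the TCP to a pose.
- arm.movel(position, rate=0.15, rotation=None, guard=None): straight line of the TCP; rotation=None keeps the orientation; rate is the mean speed in m/s. With guard (N) it stops when the force on the tool has changed by that much, and returns True; else False.
- arm.move_joints(angles): joint-space move.
- arm.open() and arm.gripper_close(effort=None): open the fingers fully, or close them until they stop; effort is the grip in N (None keeps the last).
- arm.pause(seconds).
- arm.solve_ik(position, orientation): joint angles nearest the present ones, or None.
- arm.camera(name): name is "side" or "top" or "wrist"; returns (picture, depth): 384x512x3 uint8, red, green, blue; 384x512 float32, m along the optical axis (not along the pixel's ray), 0 where there is no reading.
- arm.camera_params(name): a dict with "fovy" (degrees; the focal length in pixels is half the picture's height over the tangent of half this angle, whatever the lens; pixels are square), "cx", "cy" (the principal point, pixels), "k1" (the pictures are not rectified: a ray, as slopes to the right and down, at radius r is drawn at 1 + k1 r^2 times it, then the intrinsics apply), "extrinsics" (4x4, takes a point from camera to world coordinates); the wrist camera has in their place "mount" (4x4, takes a point from camera to tool coordinates, whose origin is the TCP and whose axes are the tool frame's). Camera axes: x right, y down, z forward; pixel columns grow to the right and rows downward; lengths in m; the calibration is good to about 2 mm. A picture is of the moment at which its call begins: read the wrist's pose just before it. camera_params takes no time and is no camera call.
A pose or a line that the arm cannot do raises arm.Unreachable and nothing moves.
- arm.hand_in(): hands the job in, once; it reports no verdict.
Readings, each from a call of its own:
- arm.read_clock(): time.
- arm.read_joint_pos(): joint angles.
- arm.read_joint_vel(): joint speeds.
- arm.read_effort(): joint torques, N m.
- arm.read_tool_pos(): TCP position.
- arm.read_tcp_rot(): TCP orientation.
- arm.read_wrist_force(): force on the tool from outside, world axes, zero at the start.
- arm.read_moment(): the same for the moment, N m.
- arm.read_width(): finger opening in m.
Only numpy, scipy, OpenCV 4.12 (cv2) and the standard library are available. Lean on these libraries where they do the work, as an engineer would, in place of code of your own. Each camera call takes 0.05 s, during which the arm holds its last target.

### The job

Stand the round finned heatsink from the bench upright in the empty cup of the parts carousel that is at the steel pointer, and let go of it. Then turn the carousel one click clockwise, seen from above (it has a bar knob at its centre), so that the next empty cup comes to the pointer and the heatsink stays standing in its cup.

Things in the scene. Friction and masses are not known exactly. Their poses are not given: they have to be found in the camera images.
- heatsink_center (a point): Centre (29 mm above its foot) of the loose heatsink to load: bare aluminium upright round column of upright radial fins (a star from above), 48 mm diameter, 58 mm tall, about 0.14 kg, standing on the bench, z up; grips like a plain cylinder. Not wanted, beside it: a square block heatsink with plate fins (40 x 40 x 50 mm tall) and a smooth black capacitor (35 mm diameter, 52 mm tall).
- pocket (a point): Centre of the inner floor of the round grey cup to load, at the steel pointer at the start, 105 mm from the hub axis, 48 mm above the bench; z up, x points level to the hub axis; turns with the carousel. 68 mm inner diameter, 3 mm wall, rim 8 mm above the inner floor. The next cup clockwise already holds a small black capacitor (30 mm diameter, 30 mm tall); the other four are empty.
- grip (a point): Grip point of the carousel's central knob, on its turning axis, 88 mm above the bench: a black upright bar, 16 mm thick along this point's x, 46 mm long along its y, from 63 to 105 mm above the bench, on a round hub of 52 mm diameter with its top at 63 mm. Pinch it across its thickness. z up; the axes turn with the carousel.
- dial (a joint): Turn of the carousel (aluminium dial, 292 mm diameter, top 45 mm above the bench, six equal cups 60 degrees apart) in rad: 0 at the start, grows clockwise seen from above. Clicks every 1.047 rad: a light, damped detent of about 0.1 N m pulls it to the nearest click when let go. The fixed steel pointer (30 mm wide) stands 178 mm from the hub axis, 55 mm high.
Mind the look-alikes: they are no part of the job. Leave any turquoise look-alike of the part that bears heatsink_center alone.

How it is judged:
By the outcome, as a careful person would: the job done as asked, in the order asked, and still so for the second after the job is handed in, with the robot touching nothing.
It also fails if it takes over 48 s, if anything falls off the work surface, if the arm or the gripper's body presses on something with over 40 N, if the wrist force passes 120 N, or if a joint passes its speed limit or range.

## Working session

There is one attempt and no reset: what is moved stays moved. The work goes in short steps, each a Python script; the robot and the scene stay as the last script left them, time stands still between calls to the robot, and variables do not carry over. Pictures are saved under pics/ and viewed, and the job is handed in when it is done.

```bash
ls; mkdir -p pics
cat > h.py <<'E'
import numpy as np, cv2
from rig import arm
def save(n,name):
    im,d=arm.camera(n); cv2.imwrite('pics/'+name+'.png',cv2.cvtColor(im,cv2.COLOR_RGB2BGR)); np.save('pics/'+name+'.npy',d); return im,d
def ray(n,uv):
    p=arm.camera_params(n); f=192/np.tan(np.radians(p['fovy'])/2)
    K=np.array([[f,0,p['cx']],[0,f,p['cy']],[0,0,1]])
    q=cv2.undistortPoints(np.array(uv,float).reshape(-1,1,2),K,np.array([p['k1'],0,0,0.])).reshape(-1,2)
    return np.c_[q,np.ones(len(q))]
def plane(n,uv,z):
    E=np.array(arm.camera_params(n)['extrinsics']); r=ray(n,uv)@E[:3,:3].T; o=E[:3,3]
    return o+r*((z-o[2])/r[:,2])[:,None]
def cloud(n,d):
    v,u=np.nonzero(d>0); E=np.array(arm.camera_params(n)['extrinsics'])
    P=ray(n,np.c_[u,v])*d[v,u][:,None]
    return P@E[:3,:3].T+E[:3,3],u,v
E
python3 - <<'E'
from h import *
save('side','s0');save('top','t0');save('wrist','w0')
for n in('side','top','wrist'):print(arm.camera_params(n))
print(arm.read_clock(),arm.read_tool_pos(),arm.read_tcp_rot())
E
```

```text
pics
{'fovy': 53.58660224157032, 'cx': 256.86502493489064, 'cy': 192.0030007661928, 'k1': -0.035271445319599116, 'extrinsics': array([[-0.99448186, -0.03911812,  0.0973427 ,  0.41762653],
       [-0.10392803,  0.49392638, -0.86327035,  0.61281521],
       [-0.01431061, -0.86862334, -0.4952663 ,  0.51299014],
       [ 0.        ,  0.        ,  0.        ,  1.        ]])}
{'fovy': 43.098374296261156, 'cx': 259.07469705033435, 'cy': 193.64916331303263, 'k1': 0.005629408532668405, 'extrinsics': array([[ 0.01202802, -0.98912269,  0.14660021,  0.36582833],
       [-0.99940442, -0.00714949,  0.03375938, -0.10695414],
       [-0.03234405, -0.14691896, -0.98861958,  1.08416858],
       [ 0.        ,  0.        ,  0.        ,  1.        ]])}
{'fovy': 58.16931727095869, 'cx': 248.3021987827471, 'cy': 187.1391084801226, 'k1': -0.03289355535658699, 'mount': array([[-1.26277204e-03,  9.61157600e-01,  2.75997233e-01,
        -7.54570152e-02],
       [ 3.54547568e-04, -2.75997006e-01,  9.61158430e-01,
        -9.39544620e-02],
       [ 9.99999140e-01,  1.31157814e-03,  7.74521268e-06,
        -7.80883515e-04],
       [ 0.00000000e+00,  0.00000000e+00,  0.00000000e+00,
         1.00000000e+00]])}
0.15 [0.20117079 0.61779779 0.2915624 ] [-1.55787598  0.24719427 -0.24699649]
```

View pics/s0.png

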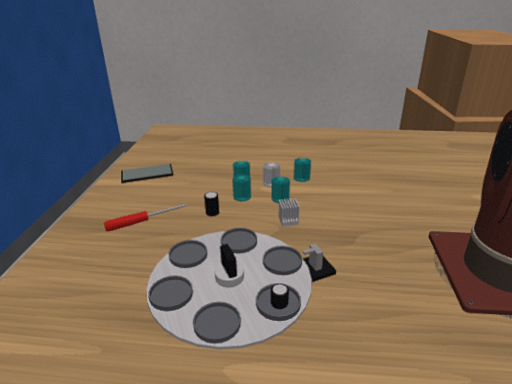

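View pics/t0.png

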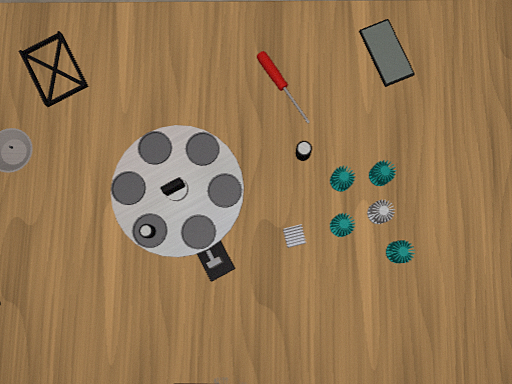

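View pics/w0.png

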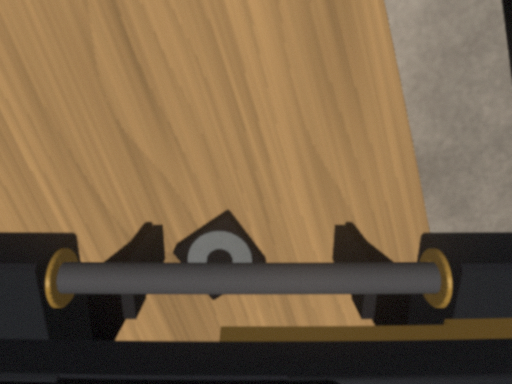

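Side view: dial around (229,283), aluminium round part at (271,175). Top view: dial around (176,190), pointer at (212,260), cup at the pointer (198,232), capacitor cup (150,230). Candidates in top view: bare silver round star (381,211); turquoise look-alikes (343,178), (382,173), (342,225), (400,251); square plate-fin block (294,235); black capacitor (304,150). Only (381,211) is bare aluminium with a round star shape. I'll confirm it in a crop and measure it.

Run:
```python
from h import *
im=cv2.imread('pics/t0.png'); d=np.load('pics/t0.npy')
a=cv2.resize(im[130:280,270:430],None,fx=3.6,fy=3.6,interpolation=cv2.INTER_CUBIC)
cv2.imwrite('pics/crop0.png',a)
a=cv2.resize(im[115:290,100:260],None,fx=3.4,fy=3.4,interpolation=cv2.INTER_CUBIC)
cv2.imwrite('pics/crop1.png',a)
P,u,v=cloud('top',d)
def circ(p):
    c,r=cv2.minEnclosingCircle(p.astype(np.float32)); return np.round(c,4),round(r,4)
for (cu,cv_,nm) in [(381,211,'silver'),(343,178,'t'),(382,173,'t'),(342,225,'t'),(400,251,'t'),(294,235,'block'),(304,150,'cap')]:
    m=(np.abs(u-cu)<22)&(np.abs(v-cv_)<22)&(P[:,2]>0.035)
    Q=P[m]; c=np.median(Q[:,:2],0) 
    t=Q[(Q[:,2]>Q[:,2].max()-.012)]
    print(nm,m.sum(),'zmax',Q[:,2].max().round(4),circ(t[:,:2]),t[:,:2].mean(0).round(4))
# bench height
print('bench',np.median(P[(np.abs(u-330)<10)&(np.abs(v-320)<10)][:,2]))
# dial
m=(u>95)&(u<260)&(v>110)&(v<275)
D=P[m]; top=D[(np.abs(D[:,2]-.047)<.008)]; print('dial',np.median(top[:,2]),circ(top[:,:2]),len(top))
k=D[D[:,2]>.095]; print('knob',k[:,2].max(),k[:,:2].mean(0),len(k),cv2.minAreaRect(k[:,:2].astype(np.float32)))
```

```text
silver 356 zmax 0.0628 (array([ 0.4856, -0.3344]), 0.024) [ 0.4851 -0.334 ]
t 338 zmax 0.0648 (array([ 0.5577, -0.2521]), 0.0239) [ 0.5577 -0.2529]
t 369 zmax 0.0624 (array([ 0.5702, -0.3395]), 0.024) [ 0.5698 -0.3397]
t 320 zmax 0.0625 (array([ 0.4562, -0.2513]), 0.0243) [ 0.4557 -0.2511]
t 377 zmax 0.063 (array([ 0.3998, -0.3726]), 0.024) [ 0.3999 -0.3723]
block 190 zmax 0.0558 (array([ 0.431, -0.148]), 0.0271) [ 0.4314 -0.1481]
cap 216 zmax 0.0574 (array([ 0.6201, -0.1678]), 0.0174) [ 0.6196 -0.1682]
bench 0.0003957573210808807
dial 0.04642922120206683 (array([0.5127, 0.095 ]), 0.1656) 12426
knob 0.11048168312671636 [0.52763351 0.10651082] 192 ((0.5283712148666382, 0.10715261846780777), (0.017213866114616394, 0.046092722564935684), 28.16522979736328)
```

Run:
```python
from h import *
im=cv2.imread('pics/t0.png'); d=np.load('pics/t0.npy')
# dial contour, cups by colour
hsv=cv2.cvtColor(im,cv2.COLOR_BGR2HSV)
g=((hsv[...,1]<40)&(hsv[...,2]<150)&(hsv[...,2]>50)).astype(np.uint8)
cs,_=cv2.findContours(g,cv2.RETR_EXTERNAL,cv2.CHAIN_APPROX_NONE)
for c in cs:
    if cv2.contourArea(c)>300:
        e=cv2.fitEllipse(c); print('cup',np.round(e[0],1),np.round(e[1],1),cv2.contourArea(c),plane('top',[e[0]],.048).round(4), plane('top',[e[0]],.056).round(4))
sl=((hsv[...,1]<45)&(hsv[...,2]>140)).astype(np.uint8)
cs,_=cv2.findContours(sl,cv2.RETR_EXTERNAL,cv2.CHAIN_APPROX_NONE)
for c in cs:
    if cv2.contourArea(c)>100:
        q=plane('top',c.reshape(-1,2),.045); cc,r=cv2.minEnclosingCircle(q[:,:2].astype(np.float32)); print('sil',cv2.contourArea(c),cc,r)
```

```text
cup [198.  231.4] [34.1 34.4] 919.5 [[0.4368 0.0581 0.048 ]] [[0.4362 0.0568 0.056 ]]
cup [149.3 230.2] [34.  34.8] 927.5 [[0.4386 0.1633 0.048 ]] [[0.438  0.1612 0.056 ]]
cup [224.4 190. ] [33.8 33.9] 895.0 [[0.527  0.0037 0.048 ]] [[0.5257 0.0028 0.056 ]]
cup [128.1 187.6] [33.3 34.1] 891.0 [[0.5307 0.2139 0.048 ]] [[0.5295 0.2115 0.056 ]]
cup [202.2 148.4] [33.1 33.6] 869.5 [[0.6189 0.0546 0.048 ]] [[0.6169 0.0533 0.056 ]]
cup [154.5 147.4] [32.7 33.4] 854.5 [[0.6207 0.1599 0.048 ]] [[0.6187 0.1579 0.056 ]]
cup [ 13.7 149.5] [33.1 45.4] 1116.0 [[0.6145 0.4744 0.048 ]] [[0.6126 0.4699 0.056 ]]
cup [386.7  51.6] [31.8 72.4] 1620.5 [[ 0.842  -0.3526  0.048 ]] [[ 0.8383 -0.3507  0.056 ]]
sil 263.5 (0.43150848150253296, -0.14806696772575378) 0.0273697841912508
sil 127.0 (0.6161102652549744, 0.4749833643436432) 0.02579212188720703
sil 9636.5 (0.5278831720352173, 0.10813303291797638) 0.145586758852005
```

```bash
sleep 1; ls pics
```

```text
crop0.png
crop1.png
s0.npy
s0.png
t0.npy
t0.png
w0.npy
w0.png
```

View pics/crop0.png

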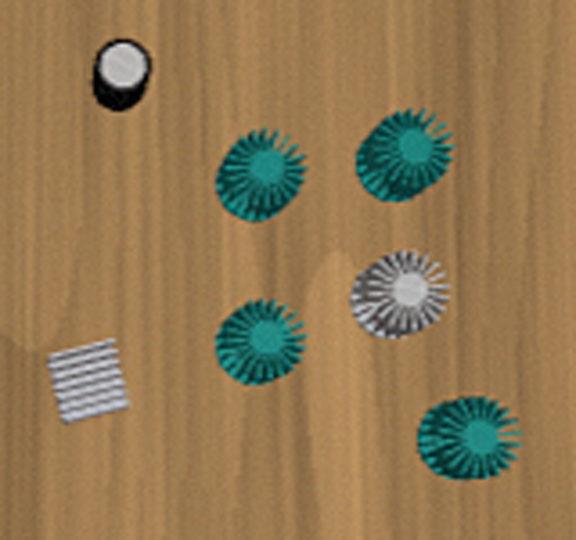

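View pics/crop1.png

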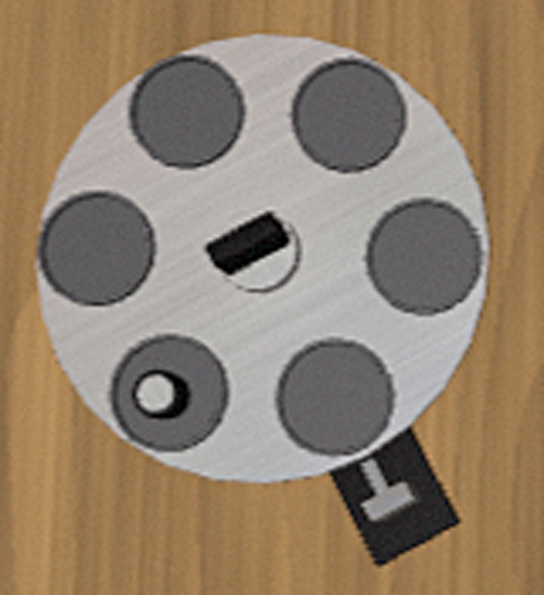

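The crop shows the bare silver star at crop (405,290), which is the target; the others are turquoise. The second crop shows the cup at the pointer empty. Sizes also fit: radius 24 mm, dial radius 0.1456 m, cup 105 mm from the hub. Next I'll cross-check with the side view and plan the IK.

```bash
cat >> h.py <<'E'
from scipy.spatial.transform import Rotation as R
HUB=np.array([.528,.108]); 
def ori(deg):
    a=np.radians(deg); z=np.array([np.cos(a),np.sin(a),0]); y=np.array([0,0,-1.]); x=np.cross(y,z)
    return R.from_matrix(np.c_[x,y,z]).as_rotvec()
def tcp(xy,zg): return [float(xy[0]),float(xy[1]),zg+.051]
E
python3 - <<'E'
from h import *
im=cv2.imread('pics/s0.png'); hsv=cv2.cvtColor(im,cv2.COLOR_BGR2HSV)
P,u,v=cloud('side',np.load('pics/s0.npy'))
m=(u>258)&(u<284)&(v>158)&(v<190)&(P[:,2]>.045)&(hsv[v,u,1]<60)
Q=P[m];print('side silver',m.sum(),Q[:,2].max(),cv2.minEnclosingCircle(Q[:,:2].astype(np.float32)))
print(R.from_rotvec(arm.read_tcp_rot()).as_matrix().round(2), arm.read_joint_pos())
for nm,xy,z,angs in [('hs',(.4855,-.334),.036,(80,-100)),('pocket',(.4363,.0568),.086,(30,-150,80,-100,120,-60,0,180)),('knob0',HUB,.088,(28.7,-151.3)),('knob1',HUB,.088,(-31.3,148.7))]:
    for a in angs:
        q=arm.solve_ik(tcp(xy,z),ori(a)); print(nm,a,None if q is None else np.round(q,2))
E
```

```text
side silver 144 0.058511730384886385 ((0.48017802834510803, -0.2974797487258911), 0.05803504213690758)
[[ 0.95 -0.    0.31]
 [-0.31 -0.    0.95]
 [ 0.   -1.   -0.  ]] [-1.35520671  0.33375053  0.03985942  1.46606748 -0.01340678  1.3432799
 -0.05850123]
hs 80 [-0.17  0.55  0.89  1.86 -0.51  0.98  2.34]
hs -100 [-0.25  0.62  1.02  1.86 -0.62  1.02 -0.71]
pocket 30 [-0.86  0.05  0.66  2.16 -0.04  0.94  0.34]
pocket -150 None
pocket 80 [-0.84  0.05  0.63  2.16 -0.03  0.94  1.21]
pocket -100 [-0.87  0.05  0.66  2.16 -0.04  0.94 -1.93]
pocket 120 [-0.81  0.05  0.6   2.16 -0.03  0.94  1.9 ]
pocket -60 [-0.92  0.05  0.72  2.16 -0.04  0.94 -1.23]
pocket 0 [-0.88  0.05  0.67  2.16 -0.04  0.94 -0.19]
pocket 180 None
knob0 28.7 [-0.78  0.27  0.57  1.93 -0.18  0.98  0.37]
knob0 -151.3 [-1.26  0.52  1.23  1.95 -0.56  1.07 -2.43]
knob1 -31.3 [-0.83  0.28  0.63  1.94 -0.2   0.99 -0.66]
knob1 148.7 [-0.64  0.26  0.41  1.93 -0.12  0.98  2.42]
```

Run:
```python
from h import *
P,u,v=cloud('side',np.load('pics/s0.npy'))
Q=P[(np.linalg.norm(P[:,:2]-[.4855,-.334],axis=1)<.032)&(P[:,2]>.05)&(P[:,2]<.065)]
print(len(Q),cv2.minEnclosingCircle(Q[:,:2].astype(np.float32)),Q[:,:2].mean(0))
try:
    arm.goto(tcp((.4855,-.334),.15),ori(-100))
    print(arm.read_clock(),arm.read_tool_pos())
    save('wrist','w1'); np.save('pics/w1T.npy',np.r_[arm.read_tool_pos(),arm.read_tcp_rot()])
except arm.Unreachable as e: print('unreach',e)
```

```text
112 ((0.4838249385356903, -0.3329804241657257), 0.024736633524298668) [ 0.48387044 -0.32837161]
3.625 [ 0.48606175 -0.33332246  0.20093675]
```

View pics/w1.png

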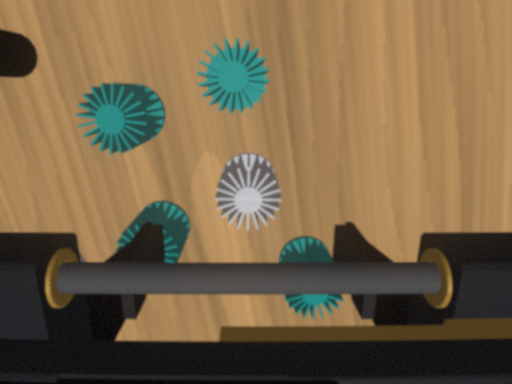

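The wrist view shows the silver heatsink top at (248,199), centred between the fingers (cx = 248) with only turquoise ones around it. The side-camera estimate agrees to 2 mm. Checking the wrist ray, then grasping.

Run:
```python
from h import *
t=np.load('pics/w1T.npy'); M=np.array(arm.camera_params('wrist')['mount']); Rt=R.from_rotvec(t[3:]).as_matrix()
r=Rt@M[:3,:3]@ray('wrist',[(248,199)])[0]; o=Rt@M[:3,3]+t[:3]
p=o+r*(.058-o[2])/r[2]; print('wrist',p)
if np.linalg.norm(p[:2]-[.4855,-.334])<.006:
    c=(p[:2]+[.4855,-.334])/2; print(c)
    arm.movel(tcp(c,.10),rate=.15)
    print('guard',arm.movel(tcp(c,.036),rate=.1,guard=8))
    print(arm.read_tool_pos(),arm.read_wrist_force())
    arm.gripper_close(20); print('w',arm.read_width())
    arm.movel(tcp(c,.19),rate=.2)
    print('w',arm.read_width(),arm.read_wrist_force(),arm.read_clock(),arm.read_tool_pos())
    save('wrist','w2')
```

```text
wrist [ 0.48471214 -0.33394375  0.058     ]
[ 0.48510607 -0.33397187]
guard False
[ 0.48524377 -0.33435323  0.08737206] [ 0.45644837 -0.57557656  0.31335372]
w 0.047810586283349846
w 0.04767250661743376 [-0.20897829 -1.12263115 -2.16403011] 6.6167 [ 0.48470775 -0.33343668  0.23980335]
```

View pics/w2.png

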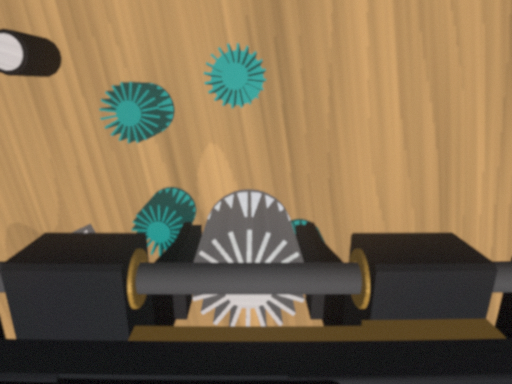

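The silver heatsink is held upright between the pads (around (250,265)), width 47.7 mm. Now placing it.

Run:
```python
from h import *
c=(.4363,.0568)
arm.goto(tcp(c,.19),ori(-60)); print(arm.read_clock(),arm.read_tool_pos(),arm.read_width())
arm.movel(tcp(c,.115),rate=.12)
save('top','t3');save('side','s3')
print('guard',arm.movel(tcp(c,.081),rate=.04,guard=5)); print(arm.read_tool_pos(),arm.read_wrist_force(),arm.read_clock())
```

```text
8.1333 [0.43669979 0.05579792 0.24101557] 0.047607165600320335
guard True
[0.4359809  0.05675901 0.1345539 ] [1.23500907 1.40032849 1.52677824] 9.7417
```

Run:
```python
import cv2,numpy as np
a=cv2.imread('pics/t3.png')[150:290,90:270];b=cv2.imread('pics/s3.png')[200:350,130:350]
cv2.imwrite('pics/c3.png',np.vstack([cv2.resize(a,(380,296)),cv2.resize(b,(380,260))]))
```

```text
(no output)
```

View pics/c3.png

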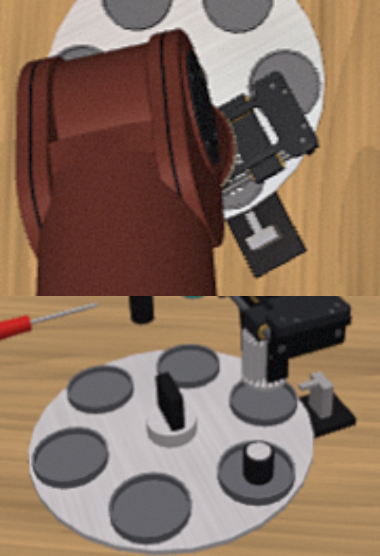

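The side crop shows the heatsink above the pointer cup. Contact came with the foot at z = 0.0476, and the cup floor is at 0.048. Releasing.

Run:
```python
from h import *
arm.open(); print(arm.read_width(),arm.read_wrist_force())
p=arm.read_tool_pos()
arm.movel([p[0],p[1],.24],rate=.15)
arm.goto(tcp(HUB,.19),ori(28.7))
print(arm.read_clock(),arm.read_tool_pos())
save('side','s4');save('wrist','w4'); np.save('pics/w4T.npy',np.r_[arm.read_tool_pos(),arm.read_tcp_rot()])
a=cv2.imread('pics/s4.png')[200:350,130:350];b=cv2.imread('pics/w4.png')
cv2.imwrite('pics/c4.png',np.vstack([cv2.resize(a,(400,272)),cv2.resize(b,(400,300))]))
```

```text
0.08716296174496743 [-0.00290823  0.37062445 -0.20872019]
13.0917 [0.52777108 0.10781599 0.24072076]
```

View pics/c4.png

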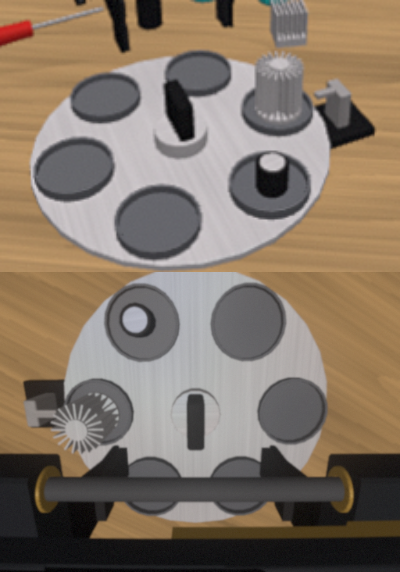

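The heatsink stands free in the pointer cup (side crop (278,85)). In the wrist view the knob bar is at (195,420), upright and centred between the jaws. Now I'll pinch it and turn clockwise.

Run:
```python
from h import *
print('guard',arm.movel(tcp(HUB,.088),rate=.12,guard=8),arm.read_tool_pos())
arm.gripper_close(25); print('w',arm.read_width(),arm.read_wrist_force(),arm.read_clock())
p=tcp(HUB,.088)
for k in range(1,7):
    arm.movel(p,rate=.05,rotation=ori(28.7-10*k))
    z=R.from_rotvec(arm.read_tcp_rot()).as_matrix()[:,2]
    f=arm.read_wrist_force();print(k,np.degrees(np.arctan2(z[1],z[0])).round(1),f.round(1),np.round(arm.read_moment(),2),round(arm.read_clock(),2),arm.read_tool_pos())
    if np.linalg.norm(f)>40: break
save('side','s5')
```

```text
guard False [0.52848147 0.10798768 0.13966057]
w 0.015817303406122356 [ 5.32021657  1.88797448 -4.30007118] 15.3333
1 18.9 [ 4.8  1.  -3.4] [ 0.35 -0.99  0.01] 15.66 [0.52855202 0.10837032 0.13913429]
2 9.0 [ 4.8  1.8 -1.6] [ 0.49 -0.86  0.05] 15.98 [0.52835802 0.10830404 0.13916169]
3 -0.9 [2.7 2.7 0.2] [ 0.53 -0.59 -0.  ] 16.31 [0.52810426 0.10825572 0.13912377]
4 -10.9 [0.3 3.2 5.4] [ 0.71  0.04 -0.04] 16.63 [0.52791472 0.10829958 0.1391347 ]
5 -21.0 [-0.5  3.2  6. ] [ 0.77  0.4  -0.04] 16.96 [0.52770322 0.10832909 0.1391227 ]
6 -31.0 [-3.7  5.2  8.8] [0.91 0.72 0.  ] 17.28 [0.52748908 0.10844546 0.13908547]
```

View pics/s5.png

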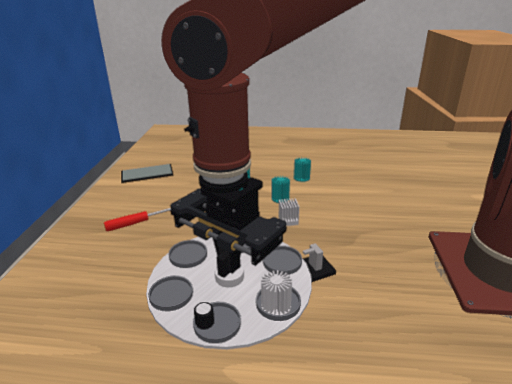

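The dial has turned: heatsink upright at (277,292), and an empty cup at the pointer (283,260). Releasing, retreating and checking.

Run:
```python
from h import *
arm.open(); arm.pause(.3)
arm.movel(tcp(HUB,.20),rate=.15)
arm.move_joints([-1.355,.333,.04,1.465,-.013,1.343,-.059]); arm.pause(.5)
im,d=save('top','t6');save('side','s6');print(arm.read_clock())
im=cv2.imread('pics/t6.png');hsv=cv2.cvtColor(im,cv2.COLOR_BGR2HSV)
P,u,v=cloud('top',d)
Q=P[(u>95)&(u<260)&(v>110)&(v<275)]
k=Q[(np.linalg.norm(Q[:,:2]-HUB,axis=1)<.035)&(Q[:,2]>.095)];print('knob',cv2.minAreaRect(k[:,:2].astype(np.float32)))
h=Q[(np.linalg.norm(Q[:,:2]-HUB,axis=1)>.06)&(Q[:,2]>.09)];c,r=cv2.minEnclosingCircle(h[:,:2].astype(np.float32));e=np.array(c)-HUB
print('hs',h[:,2].max(),c,r,np.linalg.norm(e),np.degrees(np.arctan2(e[1],e[0])))
a=im[115:290,100:260];b=cv2.imread('pics/s6.png')[200:350,130:350]
cv2.imwrite('pics/c6.png',np.vstack([cv2.resize(a,(300,328)),cv2.resize(b,(300,204))]))
```

```text
22.6333
knob ((0.5283045172691345, 0.10738702118396759), (0.0458269827067852, 0.015911318361759186), 58.96815872192383)
hs 0.11163213938492844 (0.4421030879020691, 0.17143653333187103) 0.0246585700660944 0.10678236403603948 143.55341412479422
```

View pics/c6.png

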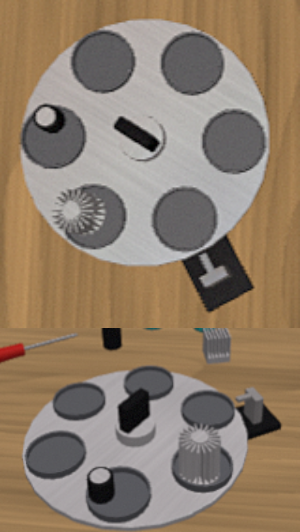

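Knob long axis is now at 59° from −x (was −61.8°), so exactly 60° turned. The heatsink looks off-centre in its cup, so I'll check it is flat on the floor and not leaning on the rim.

Run:
```python
from h import *
for n,c in (('top',None),('side',None)):
    d=np.load(f'pics/{n[0]}6.npy'); P,u,v=cloud(n,d)
    h=P[(np.linalg.norm(P[:,:2]-[.4378,.1618],axis=1)<.045)&(P[:,2]>.075)]
    t=h[h[:,2]>np.percentile(h[:,2],90)-.012] if n=='side' else h[h[:,2]>.098]
    A=np.c_[t[:,:2]-t[:,:2].mean(0),np.ones(len(t))]; s=np.linalg.lstsq(A,t[:,2],rcond=None)[0]
    print(n,len(t),'z med',np.median(t[:,2]),np.percentile(t[:,2],[5,95]),'c',cv2.minEnclosingCircle(t[:,:2].astype(np.float32)),'slope',s)
    if n=='side':
        for lo in (.06,.07,.08,.09,.1):
            q=h if lo>.075 else P[(np.linalg.norm(P[:,:2]-[.4378,.1618],axis=1)<.04)]
            q=q[(q[:,2]>lo)&(q[:,2]<lo+.01)]; print(lo,len(q),q[:,:2].mean(0).round(4),q[:,:2].min(0).round(4),q[:,:2].max(0).round(4))
im=cv2.imread('pics/s6.png')[240:340,220:350];cv2.imwrite('pics/c7.png',cv2.resize(im,None,fx=5,fy=5,interpolation=cv2.INTER_CUBIC))
```

```text
top 274 z med 0.10393082497760431 [0.09930717 0.10785057] c ((0.44200602173805237, 0.17171628773212433), 0.024564562365412712) slope [-0.00977237  0.00379126  0.10382653]
side 590 z med 0.10358680883290317 [0.09574105 0.10692562] c ((0.4402240216732025, 0.17261746525764465), 0.025120921432971954) slope [ 0.01200163 -0.11824248  0.1027962 ]
0.06 131 [0.4389 0.1872] [0.417  0.1727] [0.4628 0.1963]
0.07 133 [0.4398 0.1875] [0.4173 0.1731] [0.4629 0.1969]
0.08 142 [0.439  0.1873] [0.4163 0.1723] [0.4627 0.1967]
0.09 163 [0.4397 0.1859] [0.4164 0.1515] [0.4625 0.1963]
0.1 482 [0.4401 0.1739] [0.4167 0.1489] [0.4632 0.1966]
```

View pics/c7.png

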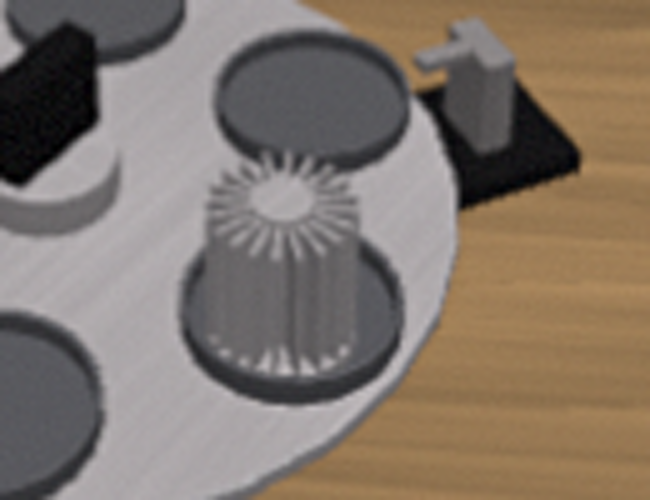

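The heatsink is upright: its outline is the same from z 0.06 to 0.10, its top is at about 0.104–0.106, and its foot is inside the rim. It has slid about 10 mm to one side within its cup, which leaves it standing on the floor. Handing in.

Run:
```python
from h import *
print(arm.read_wrist_force(),arm.read_clock()); arm.hand_in()
```

```text
[-0.12498472  0.04109196  0.20479781] 22.6333
the job is handed in; nothing more can be done
```

I stood the bare aluminium round heatsink in the empty cup at the pointer and let go. I then turned the carousel one click clockwise by its knob, moved the arm clear and handed in at 22.6 s.

**Last checks**
- **Turn:** the knob bar had turned 60° within about 1°, and an empty cup is at the pointer.
- **Heatsink:** it stands vertical on the floor of its cup, inside the rim, with its top at about 0.104–0.106 m.
- **Robot:** it was touching nothing, and the wrist force read about 0.2 N.

**What disagreed**
- **Off-centre heatsink:** it ended about 10 mm off the centre of its cup, against the wall. It probably slid during the turn, and I left it there.
- **Depth readings:** the top camera's highest depth readings came out about 5 mm too high on the parts. I relied on the other views and on the contact height instead.

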